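# Lock the test box lid: hold the spring catch, slide the bolt

### The arm

A 6-joint arm with a two-finger parallel gripper is mounted at the origin on the work surface. World frame = base frame: x ahead of the robot, y to its left, z up, the work surface at z = 0. Lengths are in m, angles in rad, forces in N, time in s.
With the tool pointing down it reaches from about 0.425 to 0.95 m from the base axis. Payload 3.5 kg.
Tool frame: the origin (TCP) lies midway between the tips of the shut fingers; the grasp point (between the pads) lies ctrl.grasp_offset behind it (ctrl.grasp_offset is the distance from the TCP to the grasp point, in m); x points along the fingers, y is the direction in which the jaws open and shut, and the axes are right-handed (so a half turn about x gives the same grasp; the last joint's range is limited). The gripper opens to 85 mm and grips with 20 to 120 N. Pads are 22 mm wide; open, the fingers measure 114 mm over their backs; the gripper's body (76 mm by 85 mm) begins 54 mm behind the grasp point. The pads swing forward as they close: fully open they stand 13 mm farther back than shut.
Start: joints at [-1.27, 0.286, 1.577, -0, 1.279, -0.15], TCP at [0.294, -0.608, 0.231] pointing down, gripper open.
Joint ranges: [-2.77, 2.77], [-0.9, 2.22], [0.21, 2.48], [-1.53, 4.67], [0.24, 2.81], [-2.84, 2.84]. Speed limits (rad/s): [2.79, 2.79, 3.14, 3.14, 3.14, 3.14].

### API

Orientations are given as a unit quaternion [x, y, z, w].
In Python, from plant import readout, read_camera, sign_off, ctrl gives the robot as it stands.
- The arm moves only by the tool drive_tool, never from a script. Its argument "steps" is a list of rows, each a list of 5 numbers: the shift along the tool's x, y, z in cm, then the turn about the tool's x in degrees, then the opening, from 0 (shut) to 1 (fully open). A call has 1 to 10 rows; each row shifts and turns the commanded pose from where the row before left it, along the tool's axes as they then stand; what a row does not reach is not made up. A row lasts 1/10 s, in which the tool goes at most 50 mm and 8.59 degrees, less where a joint would pass 70% of its speed; a pose out of reach is approached as far as the arm can. A call is refused whole if a number of a shift passes 5 or a number of a turn 8.59, either way. A call with a gripper value outside its range is refused whole. The fingers move at their own pace and stop on an object; "force" is the grip in N (left out, the last holds). Time passes only in rows, so rows that do not move let the fingers close. It gives the time, the measured TCP pose, the force and the opening at its end, in the units of the state.
- readout.get_state(): the state, without advancing time (a new reading comes with each control period).
- read_camera(name): name is "scene" or "top"; returns a dict with "frame" (384x512x3 uint8, red, green, blue), "vertical_fov" (degrees; the focal length in pixels is half the picture's height over the tangent of half this angle, whatever the lens; pixels are square), "cx", "cy" (the principal point, pixels), "eye" and "orientation" of the camera in the world. Camera axes: x right, y up, looking along -z (the intrinsics and any distortion apply to the point x, -y, -z); pixel columns grow to the right and rows downward; lengths in m; the calibration is good to about 2 mm. A picture is of the moment at which its call begins. There is no depth.
- sign_off(): hands the job in, once; it reports no verdict.
The state is a dict: "time": time; "qpos": joint angles; "dq": joint speeds; "joint_efforts": joint torques, N m; "eef_pos": TCP position; "tcp_rot": TCP orientation; "contact_force": force on the tool from outside, world axes, zero at the start; "wrist_torque": the same for the moment, N m; "opening": opening from 0.0 (shut) to 1.0 (fully open).
Only numpy, scipy, OpenCV 4.12 (cv2) and the standard library are available. Lean on these libraries where they do the work, as an engineer would, in place of code of your own. Each camera call takes 0.05 s, during which the arm holds its last target. There are 200 camera calls.

### The job

Lock the clear lid of the blue test box: press the red spring catch bar down with one fingertip and, while keeping it held down, push the yellow lug with the other fingertip until the bolt is fully home through the keeper on the lid. Then let go and come clear, so that the catch springs back up and locks the bolt. Pinch and lift nothing, and leave the tin, the solder reel and the meter where they are.

Things in the scene. Friction and masses are not known exactly. Their poses are not given: they have to be found in the camera images.
- test_box: Blue test box fixed to the bench, 180 (x) x 290 (y) x 70 mm high, level; origin at the centre of its underside. Its -y part is an aluminium deck with bolt and catch, its +y part the clear lid, both 70 mm above the bench. The bolt slides to the box's +y at x = -30 mm; the catch bar lies parallel at x = +30. Guides over the bolt at y = -105 and +8 are 90 mm above the bench.
- bolt (a joint): Travel of the steel bolt (m) along the box's +y: 0 to 0.003 at the start (withdrawn), 0.035 home at its end stop, through the keeper. About 3 N of friction; stays where left. With the catch up it is blocked after 0.005; above about 0.033 the catch can rise behind it and lock it.
- lug_top (a point): Centre of the top of the yellow lug standing on the bolt, moving with it: 26 mm along the box's x, 12 mm along y (push face 6 mm to the -y side), top 135 mm above the bench, upright down to 96 mm. At bolt = 0 it is at (-30, -64, 135) mm in the box's frame. The space behind the lug is free above 96 mm.
- catch: Red spring bar, 26 (box x) x 120 mm (box y), origin at the centre of its flat top, at (30, -65, 118) mm in the box's frame when up; axes as the box's. Goes straight down at most 12 mm, spring 3 N rising to 8 N, springs back. The bolt is free when it is over 6 mm down (10 is comfortable). A fingertip can slide along it for the whole bolt travel. 60 mm from the lug across the slide.
- tin: Small loose brass tin, 36 mm across, 38 mm high, standing on the clear lid, origin under its centre. Leave it alone.
- reel: Loose grey solder reel, 54 mm across, 40 mm high, standing on the bench past the box's -y end, origin under its centre. Leave it alone.
- meter: Loose yellow hand-held meter lying on the bench past the lid end of the box, 130 x 70 x 30 mm, origin under its centre. Leave it alone.
- keeper (a point): Top of the dark steel keeper on the lid's edge that takes the end of the bolt, 32 x 14 mm, 90 mm above the bench, at (-30, 47, 90) mm in the box's frame.

How it is judged:
On the way, in this order (a step that is already met when the one before it is completed fails the run):
1. a fingertip holds the catch down by more than 6 mm while the bolt is still withdrawn (z of catch in the frame of test_box below 0.112 m and contact force between the fingers and catch above 0.5 N and value of joint bolt below 0.007 m), for 0.05 s.
2. the bolt is half way, the fingertip still on the catch (z of catch in the frame of test_box below 0.1125 m and contact force between the fingers and catch above 0.5 N and value of joint bolt between 0.01 and 0.029 m), for 0.02 s.
3. the bolt is home, the fingertip still holding the catch down (z of catch in the frame of test_box below 0.1125 m and contact force between the fingers and catch above 0.5 N and value of joint bolt above 0.0325 m), for 0.05 s.
At the end, for the whole second after the job is handed in: The bolt is home (31.5 mm or more of its 35 mm), the catch has sprung back up to within 2 mm of its top, and the tin, reel and meter are within 15 mm of where they stood (value of joint bolt above 0.0315 m and z of catch in the frame of test_box above 0.116 m and distance of each of tin, reel, meter from where it was at the start of the episode below 0.015 m); the robot touches nothing.
It fails at once if the tin was moved or lifted (distance of tin from where it was at the start of the episode above 0.015 m).
It fails at once if the solder reel was moved or lifted (distance of reel from where it was at the start of the episode above 0.015 m).
It fails at once if the meter was moved or lifted (distance of meter from where it was at the start of the episode above 0.015 m).
It also fails if it takes over 32 s, if anything falls off the work surface, if the arm or the gripper's body presses on something with over 40 N, if the wrist force passes 120 N, or if a joint passes its speed limit or range.

## Working session

There is one attempt and no reset: what is moved stays moved. The work goes in short steps, Python scripts to look and compute and a tool call to move; the robot and the scene stay as the last step left them, time stands still between calls to the robot, and variables do not carry over. Pictures are saved under pics/ and viewed, about 8 in all and at most 12, crops included, and the job is handed in when it is done.

Besides the shell and the picture viewer there is one more tool, called after ">>>" as name(argument=value, ...), one argument or row to a line, values as JSON. drive_tool: Moves the arm, as the interface text tells. Its arguments: {"type":"object","properties":{"steps":{"type":"array","items":{"type":"array","items":{"type":"number"}}},"force":{"type":"number"}},"required":["steps"]}

```bash
ls; mkdir -p pics; python3 - <<'E'
from plant import readout, read_camera, ctrl
import cv2
print(readout.get_state()); print(ctrl.grasp_offset)
for n in("scene","top"):
    c=read_camera(n); cv2.imwrite(f"pics/{n}0.png",c["frame"][:,:,::-1])
    print({k:v for k,v in c.items() if k!="frame"})
E
```

```text
pics
{'time': 0.0, 'qpos': array([-1.27003700e+00,  2.87191079e-01,  1.57816807e+00, -2.26068563e-05,
        1.27858627e+00, -1.49989002e-01]), 'dq': array([-8.62000954e-05, -7.22771419e-04,  1.16970520e-03,  3.79044631e-05,
       -8.89796800e-04, -4.89964426e-04]), 'joint_efforts': array([-2.24970172e-04, -4.05980158e+01, -2.92626590e+01, -5.90459103e-05,
        5.82291512e-03,  6.25730166e-06]), 'eef_pos': array([ 0.29388992, -0.60693956,  0.22993506]), 'tcp_rot': array([-0.68915318, -0.15884895,  0.68929373, -0.15719117]), 'contact_force': array([ 0.35897228,  0.44007718, -0.49558423]), 'wrist_torque': array([-0.01493352,  0.00399663,  0.00128847]), 'opening': 0.99736761581675}
0.0187
{'vertical_fov': 47.64719204111158, 'cx': 261.55621051046467, 'cy': 198.85243490007633, 'eye': array([ 1.23266135, -0.09648739,  0.75629038]), 'orientation': array([0.3122462 , 0.23800064, 0.55447322, 0.73376935])}
{'vertical_fov': 48.229881965404374, 'cx': 256.43246664134796, 'cy': 190.6322382422514, 'eye': array([0.38189654, 0.0862567 , 1.04389276]), 'orientation': array([ 0.05872297, -0.06001194, -0.69683473,  0.71230018])}
```

View pics/scene0.png

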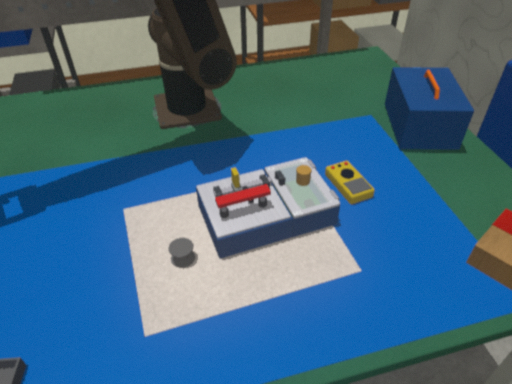

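View pics/top0.png

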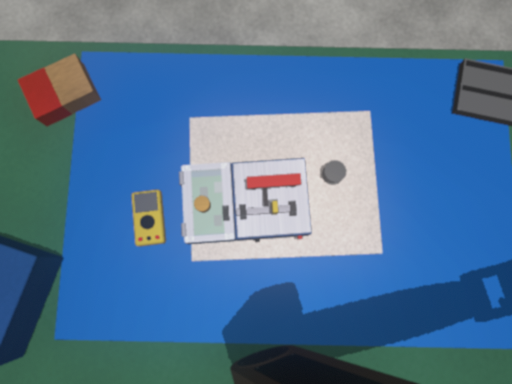

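The scene view shows the box with the red bar near (243,195), the yellow lug at (235,178) and the tin on the lid. In the top view the red bar is at (273,181), the lug at (275,207), the lid is on the left (world +y) and the reel is at (334,172). Next I measure the bar and lug by rays.

```bash
cat > h.py <<'E'
import numpy as np, cv2
from scipy.spatial.transform import Rotation as R
from plant import readout, read_camera
def ray(c,p):
    f=c["frame"].shape[0]/2/np.tan(np.radians(c["vertical_fov"])/2)
    d=np.array([(p[0]-c["cx"])/f,-(p[1]-c["cy"])/f,-1])
    return R.from_quat(c["orientation"]).apply(d)
def plane(c,p,z):
    d=ray(c,p); return c["eye"]+d*(z-c["eye"][2])/d[2]
def blobs(c,col,amin=15):
    h=cv2.cvtColor(c["frame"],cv2.COLOR_RGB2HSV)
    m=cv2.inRange(h,(0,150,90),(6,255,255))|cv2.inRange(h,(174,150,90),(180,255,255)) if col=="red" else cv2.inRange(h,(20,130,100),(33,255,255))
    cs,_=cv2.findContours(m,cv2.RETR_EXTERNAL,cv2.CHAIN_APPROX_NONE)
    return [k for k in cs if cv2.contourArea(k)>=amin]
E
python3 - <<'E'
from h import *
for n in("top","scene"):
    c=read_camera(n)
    for col,z in(("red",.118),("yellow",.135)):
        for k in blobs(c,col):
            b=cv2.boundingRect(k)
            if not(190<b[0]<320 and 150<b[1]<240): continue
            P=np.array([plane(c,p[0],z)[:2] for p in k]).astype(np.float32)*1000
            print(n,col,b,cv2.contourArea(k),cv2.minAreaRect(P), cv2.boxPoints(cv2.minAreaRect(P)).round(0).tolist())
E
python3 - <<'E'
import cv2
a=cv2.imread("pics/top0.png")[145:255,170:320];b=cv2.imread("pics/scene0.png")[145:255,190:340]
import numpy as np
cv2.imwrite("pics/crop0.png",cv2.resize(np.vstack([a,b]),None,fx=2.7,fy=2.7,interpolation=cv2.INTER_CUBIC))
E
```

```text
top red (248, 175, 52, 12) 388.5 ((562.138427734375, 49.75123977661133), (19.955747604370117, 112.40689086914062), 5.170833110809326) [[547.0, 105.0], [557.0, -7.0], [577.0, -5.0], [567.0, 107.0]]
top yellow (273, 202, 4, 10) 25.0 ((502.6622009277344, 46.94070816040039), (19.394832611083984, 6.415935516357422), 0.8696892261505127) [[493.0, 50.0], [493.0, 44.0], [512.0, 44.0], [512.0, 50.0]]
scene red (216, 184, 54, 23) 485.5 ((568.71142578125, 47.991294860839844), (33.605045318603516, 118.4085922241211), 5.388134479522705) [[546.0, 105.0], [558.0, -13.0], [591.0, -9.0], [580.0, 109.0]]
scene yellow (232, 168, 7, 19) 67.5 ((525.248291015625, 40.99623107910156), (11.171903610229492, 60.80617904663086), 80.24818420410156) [[494.0, 41.0], [554.0, 30.0], [556.0, 41.0], [496.0, 52.0]]
```

View pics/crop0.png

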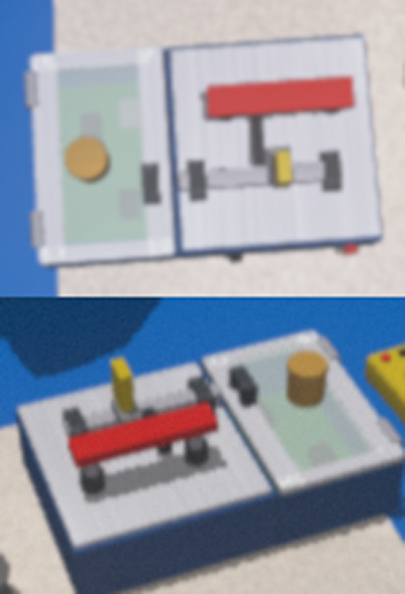

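The crop shows the bar clear on top, the lug just behind mid-bar and the bolt withdrawn. The bar's centre is (562,50) mm, the lug's top (502.5,46) mm and the box yaw about +5.2°; lug and bar agree with the 60 mm spacing. Now I convert this to tool-frame moves.

```bash
cat >> h.py <<'E'
YAW=np.radians(5.2)
BX=np.array([np.cos(YAW),np.sin(YAW),0]); BY=np.array([-np.sin(YAW),np.cos(YAW),0])
M=np.array([.5324,.0483,0])   # midway bar/lug at lug y
def rel(z,dy,dx=0):
    s=readout.get_state(); r=R.from_quat(s["tcp_rot"])
    t=M+dy*BY+dx*BX+[0,0,z]
    print("t",s["time"],"pos",s["eef_pos"].round(4),"tgt",t.round(4),"F",s["contact_force"].round(2),"op",round(s["opening"],3))
    A=r.as_matrix(); y=A[:,1]; a=np.degrees(np.arctan2(y@BY,y@BX))
    a=(a+90)%180-90
    print("axes",A.round(3).tolist(),"yaw err of tool y from box x",a.round(2),"(turn about tool x = +that, x down)")
    print("tool shift cm now",(r.inv().apply(t-s["eef_pos"])*100).round(2),
      "after turn",((r*R.from_euler("x",a,degrees=True)).inv().apply(t-s["eef_pos"])*100).round(2))
E
python3 -c "
from h import *
rel(.20,-.025)"
```

```text
t 0.2 pos [ 0.294  -0.6072  0.2305] tgt [0.5347 0.0234 0.2   ] F [ 0.6   0.75 -0.24] op 1.002
axes [[-0.0, 0.436, -0.9], [0.001, -0.9, -0.436], [-1.0, -0.001, -0.0]] yaw err of tool y from box x -69.37 (turn about tool x = +that, x down)
tool shift cm now [  3.12 -46.27 -49.14] after turn [  3.12  29.69 -60.61]
```

>>> drive_tool(
  steps=[
    [0,0,0,-7.7,0.53],
    [0,0,0,-7.7,0.53],
    [0,0,0,-7.7,0.53],
    [0,0,0,-7.7,0.53],
    [0,0,0,-7.7,0.53],
    [0,0,0,-7.7,0.53],
    [0,0,0,-7.7,0.53],
    [0,0,0,-7.7,0.53],
    [0,0,0,-7.7,0.53],
    [0,0,0,0,0.53],
  ],
)

```text
time: 1.2
eef_pos: [0.294, -0.6074, 0.231]
tcp_rot: [0.477, 0.522, -0.477, 0.522]
contact_force: [0.1, -0.1, -0.0]
opening: 0.532
```

>>> drive_tool(
  steps=[
    [0,1.5,-3,0,0.53],
    [0,1.5,-3,0,0.53],
    [0,1.5,-3,0,0.53],
    [0,1.5,-3,0,0.53],
    [0,1.5,-3,0,0.53],
    [0,1.5,-3,0,0.53],
    [0,1.5,-3,0,0.53],
    [0,1.5,-3,0,0.53],
    [0,1.5,-3,0,0.53],
    [0,1.5,-3,0,0.53],
  ],
)

```text
time: 2.2
eef_pos: [0.4169, -0.294, 0.2313]
tcp_rot: [0.478, 0.521, -0.478, 0.521]
contact_force: [-0.6, -0.4, -0.7]
opening: 0.53
```

>>> drive_tool(
  steps=[
    [0,1.5,-3,0,0.53],
    [0,1.5,-3,0,0.53],
    [0,1.5,-3,0,0.53],
    [0,1.5,-3,0,0.53],
    [0,1.5,-3,0,0.53],
    [0,1.5,-3,0,0.53],
    [0,1.5,-3,0,0.53],
    [0,1.5,-3,0,0.53],
    [0,1.5,-3,0,0.53],
    [0,0,0,0,0.53],
  ],
)

```text
time: 3.2
eef_pos: [0.5276, -0.0114, 0.2313]
tcp_rot: [0.477, 0.522, -0.476, 0.522]
contact_force: [0.1, 0.0, -0.7]
opening: 0.528
```

```bash
python3 -c "
from h import *
rel(.18,-.025)"
```

```text
t 3.2 pos [ 0.5276 -0.0114  0.2313] tgt [0.5347 0.0234 0.18  ] F [ 0.14  0.01 -0.65] op 0.528
axes [[0.0, 0.996, 0.091], [0.001, 0.091, -0.996], [-1.0, 0.0, -0.001]] yaw err of tool y from box x 0.0 (turn about tool x = +that, x down)
tool shift cm now [ 5.14  1.01 -3.39] after turn [ 5.14  1.01 -3.39]
```

>>> drive_tool(
  steps=[
    [1.5,0.3,-0.9,0,0.53],
    [1.5,0.3,-0.9,0,0.53],
    [1.5,0.2,-0.8,0,0.53],
    [1.5,0.2,-0.8,0,0.53],
    [1,0,0,0,0.53],
    [0,0,0,0,0.53],
  ],
)

```text
time: 3.8
eef_pos: [0.5324, 0.0206, 0.1587]
tcp_rot: [0.476, 0.523, -0.478, 0.521]
contact_force: [-0.3, 1.3, -0.4]
opening: 0.533
```

```bash
python3 - <<'E'
from h import *
rel(.118,-.025)
t=read_camera("top")["frame"][125:255,200:350,::-1];s=read_camera("scene")["frame"][110:240,170:320,::-1]
cv2.imwrite("pics/c1.png",cv2.resize(np.hstack([t,s]),None,fx=2.6,fy=2.6,interpolation=cv2.INTER_CUBIC))
E
```

```text
t 3.8 pos [0.5324 0.0206 0.1587] tgt [0.5347 0.0234 0.118 ] F [-0.31  1.27 -0.36] op 0.533
axes [[-0.005, 0.996, 0.089], [0.001, 0.089, -0.996], [-1.0, -0.005, -0.001]] yaw err of tool y from box x -0.07 (turn about tool x = +that, x down)
tool shift cm now [ 4.06  0.26 -0.26] after turn [ 4.06  0.27 -0.26]
```

View pics/c1.png

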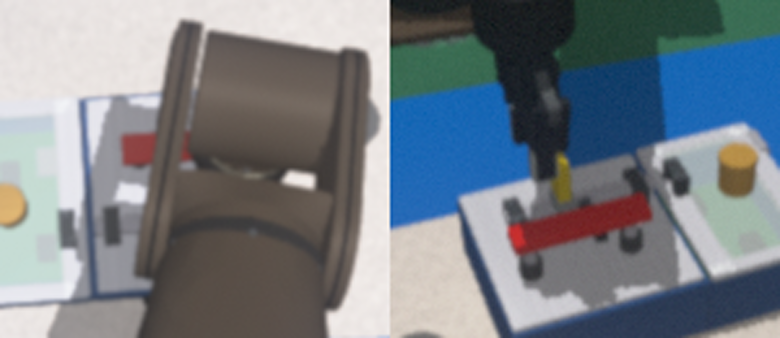

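The scene crop shows the gripper just left (-y) of the lug, with grey fingertips above the deck. I project the expected fingertip positions to check them.

```bash
python3 - <<'E'
from h import *
c=read_camera("scene"); f=192/np.tan(np.radians(c["vertical_fov"])/2)
p0=readout.get_state()["eef_pos"]
im=c["frame"][110:230,190:320,::-1].copy(); im=cv2.resize(im,None,fx=5,fy=5,interpolation=cv2.INTER_CUBIC)
for d,col in((.03,(0,255,0)),(-.03,(255,0,255))):
  for e in(-.011,.011):
    for z in (.006,.03):
      v=R.from_quat(c["orientation"]).inv().apply(p0+d*BX+e*BY+[0,0,z]-c["eye"])
      u=np.array([c["cx"]-f*v[0]/v[2],c["cy"]+f*v[1]/v[2]]); cv2.circle(im,tuple(int(k) for k in (u-[190,110])*5),3,col,-1)
cv2.imwrite("pics/c2.png",im)
E
```

```text
(no output)
```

View pics/c2.png

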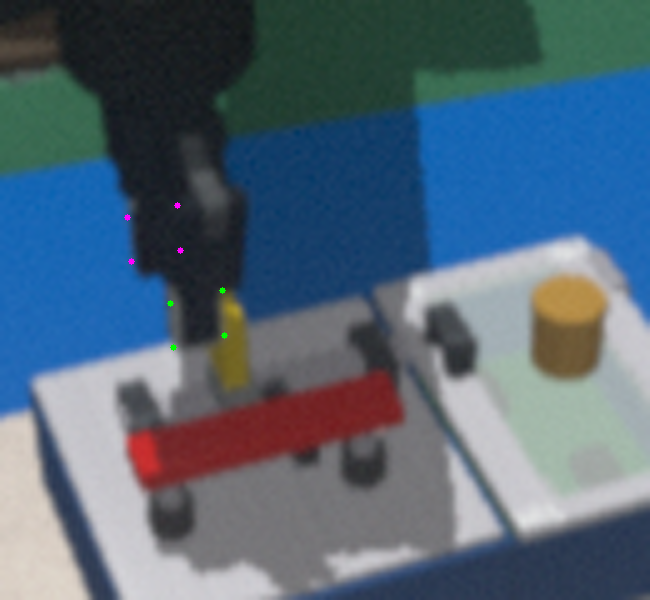

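The projection agrees with the seen finger. Descending.

>>> drive_tool(
  steps=[
    [1,0.25,0,0,0.53],
    [1,0,0,0,0.53],
    [1,0,0,0,0.53],
    [0,0,0,0,0.53],
    [0,0,0,0,0.53],
  ],
)

```text
time: 4.45
eef_pos: [0.536, 0.0207, 0.1307]
tcp_rot: [0.477, 0.522, -0.477, 0.521]
contact_force: [-0.0, -0.1, 0.0]
opening: 0.529
```

>>> drive_tool(
  steps=[
    [0.3,0,0,0,0.53],
    [0.3,0,0,0,0.53],
    [0.2,0,0,0,0.53],
    [0,0,0,0,0.53],
    [0,0,0,0,0.53],
    [0,0,0,0,0.53],
  ],
)

```text
time: 5.05
eef_pos: [0.5365, 0.0206, 0.1235]
tcp_rot: [0.477, 0.522, -0.477, 0.522]
contact_force: [0.5, 1.1, 0.5]
opening: 0.528
```

>>> drive_tool(
  steps=[
    [0.3,0,0,0,0.53],
    [0,0,0,0,0.53],
    [0,0,0,0,0.53],
    [0,0,0,0,0.53],
  ],
)

```text
time: 5.45
eef_pos: [0.5364, 0.0206, 0.1203]
tcp_rot: [0.477, 0.522, -0.477, 0.522]
contact_force: [-0.5, -0.5, -0.2]
opening: 0.531
```

>>> drive_tool(
  steps=[
    [0.3,0,0,0,0.53],
    [0,0,0,0,0.53],
    [0,0,0,0,0.53],
  ],
)

```text
time: 5.75
eef_pos: [0.5363, 0.0207, 0.1171]
tcp_rot: [0.477, 0.522, -0.477, 0.522]
contact_force: [1.1, 0.7, -0.1]
opening: 0.532
```

>>> drive_tool(
  steps=[
    [0.3,0,0,0,0.53],
    [0,0,0,0,0.53],
    [0,0,0,0,0.53],
  ],
)

```text
time: 6.05
eef_pos: [0.5368, 0.0206, 0.1149]
tcp_rot: [0.477, 0.522, -0.477, 0.522]
contact_force: [0.1, 1.0, 2.4]
opening: 0.527
```

>>> drive_tool(
  steps=[
    [0.3,0,0,0,0.53],
    [0,0,0,0,0.53],
    [0,0,0,0,0.53],
  ],
)

```text
time: 6.35
eef_pos: [0.5369, 0.0206, 0.1118]
tcp_rot: [0.477, 0.522, -0.477, 0.522]
contact_force: [-0.4, 0.6, 4.8]
opening: 0.531
```

Contact came at a TCP height of about 0.115. Pressing on to about 10 mm down.

>>> drive_tool(
  steps=[
    [0.2,0,0,0,0.53],
    [0.2,0,0,0,0.53],
    [0.2,0,0,0,0.53],
    [0,0,0,0,0.53],
    [0,0,0,0,0.53],
    [0,0,0,0,0.53],
  ],
)

```text
time: 6.95
eef_pos: [0.5369, 0.0206, 0.1059]
tcp_rot: [0.477, 0.522, -0.477, 0.522]
contact_force: [-1.9, -0.0, 6.2]
opening: 0.525
```

```bash
python3 - <<'E'
from h import *
rel(.105,-.018)
c=read_camera("scene")
cv2.imwrite("pics/c3.png",cv2.resize(c["frame"][110:230,190:320,::-1],None,fx=5,fy=5,interpolation=cv2.INTER_CUBIC))
E
```

```text
t 6.95 pos [0.5369 0.0206 0.1059] tgt [0.534  0.0304 0.105 ] F [-1.93 -0.    6.19] op 0.525
axes [[0.001, 0.996, 0.089], [-0.0, 0.089, -0.996], [-1.0, 0.001, 0.0]] yaw err of tool y from box x -0.07 (turn about tool x = +that, x down)
tool shift cm now [ 0.09 -0.2  -1.  ] after turn [ 0.09 -0.2  -1.  ]
```

View pics/c3.png

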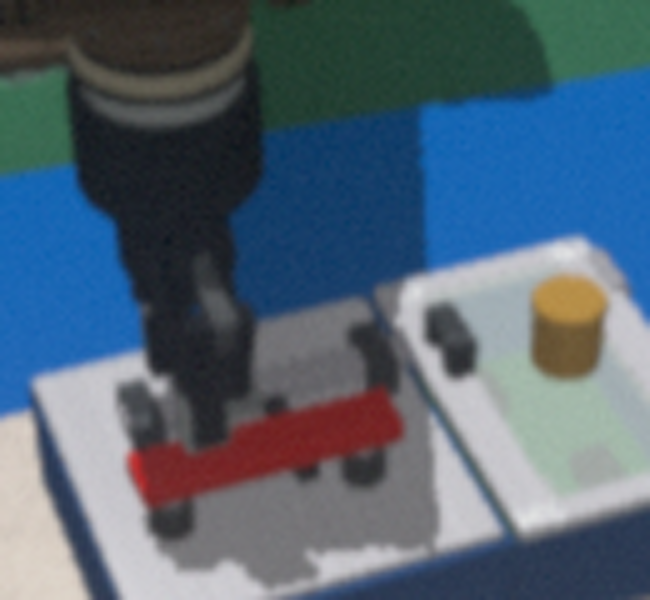

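The bar is clearly down with the finger on it near its -y part, and the lug is hidden behind the finger. Pushing now.

>>> drive_tool(
  steps=[
    [0,0,-0.3,0,0.53],
    [0,0,-0.3,0,0.53],
    [0,0,-0.3,0,0.53],
    [0,0,-0.3,0,0.53],
    [0,0,-0.3,0,0.53],
    [0,0,-0.3,0,0.53],
    [0,0,0,0,0.53],
    [0,0,0,0,0.53],
  ],
)

```text
time: 7.8
eef_pos: [0.5362, 0.0368, 0.1064]
tcp_rot: [0.477, 0.52, -0.477, 0.524]
contact_force: [0.3, -4.8, 6.6]
opening: 0.531
```

>>> drive_tool(
  steps=[
    [0,0,-0.3,0,0.53],
    [0,0,-0.3,0,0.53],
    [0,0,-0.3,0,0.53],
    [0,0,-0.3,0,0.53],
    [0,0,-0.3,0,0.53],
    [0,0,0,0,0.53],
    [0,0,0,0,0.53],
  ],
)

```text
time: 8.5
eef_pos: [0.5348, 0.0517, 0.1064]
tcp_rot: [0.477, 0.52, -0.477, 0.524]
contact_force: [0.1, -5.5, 5.9]
opening: 0.529
```

>>> drive_tool(
  steps=[
    [0,0,-0.3,0,0.53],
    [0,0,-0.3,0,0.53],
    [0,0,-0.2,0,0.53],
    [0,0,-0.2,0,0.53],
    [0,0,0,0,0.53],
    [0,0,0,0,0.53],
  ],
)

```text
time: 9.1
eef_pos: [0.5339, 0.0616, 0.1064]
tcp_rot: [0.477, 0.52, -0.477, 0.524]
contact_force: [0.7, -5.3, 6.2]
opening: 0.531
```

>>> drive_tool(
  steps=[
    [0,0,-0.1,0,0.53],
    [0,0,-0.1,0,0.53],
    [0,0,-0.1,0,0.53],
    [0,0,0,0,0.53],
    [0,0,0,0,0.53],
  ],
)

```text
time: 9.6
eef_pos: [0.5337, 0.0644, 0.1064]
tcp_rot: [0.477, 0.52, -0.477, 0.524]
contact_force: [0.3, -5.0, 6.3]
opening: 0.53
```

>>> drive_tool(
  steps=[
    [0,0,-0.1,0,0.53],
    [0,0,-0.1,0,0.53],
    [0,0,0,0,0.53],
    [0,0,0,0,0.53],
  ],
)

```text
time: 10.0
eef_pos: [0.5337, 0.065, 0.1064]
tcp_rot: [0.475, 0.52, -0.478, 0.525]
contact_force: [-0.4, -10.4, 6.0]
opening: 0.53
```

>>> drive_tool(
  steps=[
    [0,0,-0.1,0,0.53],
    [0,0,-0.1,0,0.53],
    [0,0,0,0,0.53],
    [0,0,0,0,0.53],
  ],
)

```text
time: 10.4
eef_pos: [0.5337, 0.065, 0.1065]
tcp_rot: [0.474, 0.519, -0.478, 0.527]
contact_force: [0.4, -16.5, 5.8]
opening: 0.533
```

>>> drive_tool(
  steps=[
    [0,0,-0.1,0,0.53],
    [0,0,-0.1,0,0.53],
    [0,0,0,0,0.53],
    [0,0,0,0,0.53],
  ],
)

```text
time: 10.8
eef_pos: [0.5337, 0.0651, 0.1065]
tcp_rot: [0.472, 0.518, -0.479, 0.528]
contact_force: [0.8, -21.8, 6.1]
opening: 0.529
```

The hard stop is at y = 0.065, 35 mm past lug contact, so the bolt is home. I back off the lug, then lift straight up.

>>> drive_tool(
  steps=[
    [0,0,0.3,0,0.53],
    [0,0,0.3,0,0.53],
    [0,0,0.3,0,0.53],
    [0,0,0.3,0,0.53],
    [0,0,0,0,0.53],
    [-0.4,0,0,0,0.53],
    [-0.5,0,0,0,0.53],
    [-0.5,0,0,0,0.53],
    [-1,0,0,0,0.53],
    [-2,0,0,0,0.53],
  ],
)

```text
time: 11.8
eef_pos: [0.5305, 0.0604, 0.1472]
tcp_rot: [0.476, 0.524, -0.479, 0.52]
contact_force: [0.5, -0.7, 0.8]
opening: 0.526
```

>>> drive_tool(
  steps=[
    [-3,0,0,0,0.53],
    [-3,0,2,0,0.53],
    [-1,0,4,0,0.53],
    [0,0,4,0,0.53],
    [0,0,4,0,0.53],
    [0,0,4,0,0.53],
    [0,0,4,0,0.53],
    [0,0,4,0,0.53],
    [0,0,0,0,0.53],
    [0,0,0,0,0.53],
  ],
)

```text
time: 12.8
eef_pos: [0.5553, -0.199, 0.2186]
tcp_rot: [0.478, 0.522, -0.478, 0.521]
contact_force: [0.5, 0.2, 0.2]
opening: 0.534
```

```bash
python3 - <<'E'
from h import *
rel(.2,-.2)
ims=[]
for n,z in(("top",(145,255,180,320)),("scene",(145,255,190,330))):
    c=read_camera(n); ims.append(c["frame"][z[0]:z[1],z[2]:z[3],::-1])
    for col,h in(("red",.118),("yellow",.135)):
        for k in blobs(c,col):
            b=cv2.boundingRect(k)
            if not(190<b[0]<320 and 150<b[1]<240): continue
            P=np.array([plane(c,p[0],h)[:2] for p in k]).astype(np.float32)*1000
            print(n,col,b,cv2.contourArea(k),np.array(cv2.minAreaRect(P)[0]).round(1))
cv2.imwrite("pics/c4.png",cv2.resize(np.vstack(ims),None,fx=2.7,fy=2.7,interpolation=cv2.INTER_CUBIC))
E
```

```text
t 12.8 pos [ 0.5553 -0.199   0.2186] tgt [ 0.5505 -0.1509  0.2   ] F [0.47 0.2  0.18] op 0.534
axes [[-0.002, 0.996, 0.087], [0.001, 0.087, -0.996], [-1.0, -0.002, -0.002]] yaw err of tool y from box x -0.19 (turn about tool x = +that, x down)
tool shift cm now [ 1.86 -0.05 -4.83] after turn [ 1.86 -0.03 -4.83]
top red (248, 175, 52, 12) 397.5 [562.5  49.5]
top yellow (257, 203, 5, 10) 23.5 [499.6  80.1]
scene red (216, 184, 54, 23) 483.0 [568.7  48.2]
scene yellow (246, 165, 7, 19) 71.0 [523.5  73. ]
```

View pics/c4.png

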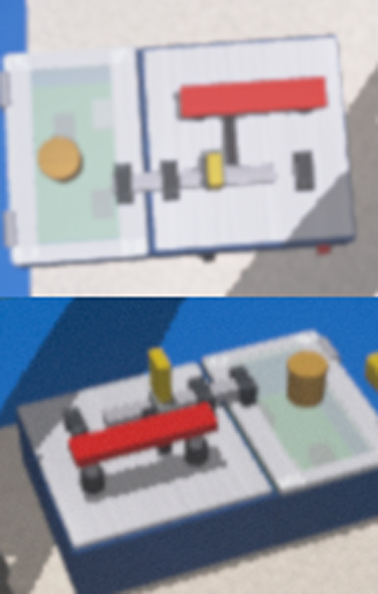

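The bolt now passes through the keeper. The lug moved 33 mm from its withdrawn position, the bar is back at its original pixels, and the tin is in place. Handing in.

```bash
python3 -c "
from plant import sign_off
print(sign_off())"
```

```text
the job is handed in; nothing more can be done
None
```

The bolt is home through the keeper, the catch has sprung back up, and the job is handed in. `sign_off` gives no verdict.

- **What I did:** One fingertip held the catch about 10 mm down, at about 6 N. The other pushed the lug until it hit a hard stop, where the push force rose from 5 N to 22 N without further movement. I then backed off the lug and lifted clear. The arm's clock read 12.8 s when the moves ended.
- **Last checks:**
  - The lug moved about 33 mm from its withdrawn start. That fits home, since the bolt could start anywhere from 0 to 3 mm.
  - The stop came about 35 mm past where the lug should first be touched.
  - The red bar is back at exactly its starting pixels in both views, so the catch is up.
  - The tin looks unmoved in the pictures.
  - Force on the tool is near zero.
- **Not checked:** I did not measure the reel and meter again after the push; the arm's path stayed well above and away from both. No check failed or disagreed.

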